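Bolt the petty-cash box for the night

TASK

Lock the blue cash box at the reception counter: lift the red-gripped bolt on its lid over the yellow bump and slide it towards the tall keeper loop, then lower it so that it lies flat in the locked bay beyond the bump with its rod through the keeper. Leave the bolt of the grey key box as it is, unlocked.

Things in the scene. Friction and masses are not known exactly. Their poses are not given: they have to be found in the camera images.
- cash_box: blue steel box fixed to the counter, 170 (x) x 270 (y) x 80 mm high; origin under its centre. Bolt track on its top along y, floor 82 mm up: open bay y -85 to -39 mm, yellow bump to -29 (8 mm high), locked bay to +24, then guide and keeper loops at y 29 and 81, 58 mm tall, letting the rod rise 25 mm. Side rails 12 mm high, 46 mm over all. The same grey box with the same bolt stands left or right of it
- cash_bolt_grip (a point): centre of the red upright grip of the blue box's loose bolt (0.15 to 0.31 kg, no spring), 60 mm above its sole, 25 mm below the grip's top; grip 14 mm thick (box x), 24 mm wide (box y), clear of its block from 26 mm above the sole. Block 30 x 30 mm; 10 mm rod towards +y, tip 118 mm from here. Starts flat in the open bay; lift it about 16 mm to pass the bump
- cash_locked (a point): point on the blue box where the grip's centre is when the bolt lies flat in the middle of the locked bay: 142 mm above the box's origin, 3 mm to -y of it. 11 mm to either side along y is still in the bay. Axes as the box's: y is the bolt's way from open to locked, z up
- key_bolt_grip (a point): centre of the red grip of the like bolt on the grey key box, which lies in its open bay and is to stay there
Things that resemble listed ones, but are neither listed nor needed, are in the scene too. Leave any brown look-alike of the part that bears cash_bolt_grip alone.

How it is judged:
On the way:
1. the cash box's bolt is lifted clear of its floor, over the bump (z of cash_bolt_grip in the frame of cash_box above 0.147 m and y of cash_bolt_grip in the frame of cash_box between -0.045 and -0.02 m), for 0.02 s.
At the end, for the whole second after the job is handed in: the blue box's bolt lies flat (height within 4 mm, tilt under about 6 degrees) anywhere in the locked bay: grip centre at y = -18 to +14 mm of the box and within 10 mm of the track's middle line; the grey box's bolt is within 12 mm of where it was (z of cash_bolt_grip in the frame of cash_box between 0.138 and 0.146 m and y of cash_bolt_grip in the frame of cash_box between -0.018 and 0.014 m and x of cash_bolt_grip in the frame of cash_box between -0.01 and 0.01 m and angle between cash_bolt_grip's own z axis and vertical below 0.1 rad and distance of key_bolt_grip from where it was at the start of the episode below 0.012 m); the robot touches nothing.
It fails at once if the grey key box's bolt is moved by more than 20 mm (distance of key_bolt_grip from where it was at the start of the episode above 0.02 m).
It also fails if it takes over 32 s, if anything falls off the work surface, if the arm or the gripper's body presses on something with over 40 N, if the wrist force passes 120 N, or if a joint passes its speed limit or range.

ROBOT

A 6-joint arm with a two-finger parallel gripper is mounted at the origin on the work surface. World frame = base frame: x ahead of the robot, y to its left, z up, the work surface at z = 0. Lengths are in m, angles in rad, forces in N, time in s.
With the tool pointing down it reaches from about 0.4 to 0.925 m from the base axis. Payload 12.5 kg.
Tool frame: the origin (TCP) lies midway between the tips of the shut fingers; the grasp point (between the pads) lies 19 mm behind it (hold_point_z is the distance from the TCP to the grasp point, in m); z points along the fingers, y is the line along which they close (so a half turn about z gives the same grasp; the last joint's range is limited). The gripper opens to 95 mm and grips with 3 to 60 N. Pads are 20 mm wide; open, the fingers measure 119 mm over their backs; the gripper's body (75 mm by 180 mm) begins 59 mm behind the grasp point.
Start: joints at [1.204, 0.491, 1.559, -0, 1.092, -0.106], TCP at [0.161, 0.604, 0.215] pointing down, gripper open.
Joint ranges: [-3.1, 3.1], [-0.84, 2.19], [0.05, 2.79], [-1.13, 4.28], [0.06, 2.93], [-2.69, 2.69]. Speed limits (rad/s): [2.22, 2.22, 2.79, 3.14, 3.14, 3.14].

INTERFACE

Orientations are given as [roll, pitch, yaw] about the fixed x, y, z axes, in that order (R = Rz(yaw) Ry(pitch) Rx(roll)).
In Python, from workcell import state, grab_frame, camera_model, sign_off, look_for, cut_out, landmark_of, hold_point_z gives the robot as it stands.
- The arm moves only by the shell command python3 -m pendant 'ROWS' [FORCE]. ROWS is JSON, a list of rows, each an object with "offset": the shift along the tool's x, y, z in m, a list of three; "rot": the turn, a rotation vector about the tool's x, y, z in rad, a list of three; "jaw": the gripper's target within -1 to 1 (fully open at 1, half-way at 0, shut at -1). In form: [{"offset": [x, y, z], "rot": [wx, wy, wz], "jaw": jaw}, ...]. A call has 1 to 12 rows; each row is the pose to reach, as a shift and turn from the pose commanded when the call began, along the tool's axes at that moment; what a row does not reach only later rows make up. A row lasts 1/8 s, in which the tool goes at most 62.5 mm and 10.7 degrees, less where a joint would pass 70% of its speed; a pose out of reach is approached as far as the arm can. A call with a gripper value outside its range is refused whole. The fingers move at their own pace and stop on an object; FORCE is the grip in N (left out, the last holds). Time passes only in rows, so rows that repeat a pose let the fingers close. It gives the time, the measured TCP pose, the force, the opening and the grip force at its end, in the units of the state.
- state(): the state, without advancing time (a new reading comes with each control period).
- grab_frame(name): name is "side" or "top" or "wrist"; returns the picture (400x640x3 uint8, blue, green, red); there is no depth.
- camera_model(name): a dict with "fx", "fy", "cx", "cy" (pixels), "dist_coeffs" ([k1, k2, p1, p2, k3] as OpenCV has them; the pictures are not rectified), "R" (3x3) and "t" (3): a world point X has camera coordinates R X + t. Camera axes: x right, y down, z forward; pixel columns grow to the right and rows downward; lengths in m; the calibration is good to about 2 mm. A picture is of the moment at which its call begins: read the wrist's pose just before it. camera_model takes no time and is no camera call; for the wrist camera it gives the pose at the moment of the call.
- sign_off(): hands the job in; it is judged then, once.
Trained networks look in the newest picture that a camera, given by its name, has taken for a name from the list of things; names that differ only in an ending like _2 or _b are one class to them, and where a whole thing is asked for, a point or a joint stands for the part that bears it (a point fixed in the world has none). Each returns a list of dicts, best first, with "score" (0 to 1); they miss things now and then, are a little off and sometimes report something else, mostly with a low value. They report only what shows in the picture. A call takes as long as a camera call. They do not tell look-alikes from the thing itself.
- look_for(name, camera): "xyz" ([x, y, z] in m, in the coordinates of the camera as it stood for that picture, good to about 4 mm: the middle of the surface that is visible of it).
- cut_out(name, camera): "pixels" (400x640 bool, what is visible of it).
- landmark_of(name, camera): "xyz" ([x, y, z] in m, in the coordinates of the camera as it stood for that picture, good to about 4 mm: a listed point, or the origin of a listed thing).
The state is a dict: "t": time; "joint_pos": joint angles; "qd": joint speeds; "effort": joint torques, N m; "position": TCP position; "tcp_rot": TCP orientation; "contact_force": force on the tool from outside, world axes, zero at the start; "ft_torque": the same for the moment, N m; "opening": opening from 0.0 (shut) to 1.0 (fully open); "grasp_force": force on a finger pad.
Only numpy, scipy, OpenCV 4.12 (cv2) and the standard library are available. Lean on these libraries where they do the work, as an engineer would, in place of code of your own. Each camera call takes 0.05 s, during which the arm holds its last target. There are 200 camera calls.

## Working session

There is one attempt and no reset: what is moved stays moved. The work goes in short steps, Python scripts to look and compute and a shell command to move; the robot and the scene stay as the last step left them, time stands still between calls to the robot, and variables do not carry over. Pictures are saved under pics/ and viewed, at most 10 in all, crops included, and the job is handed in when it is done.

```bash
mkdir -p pics; cat > h.py <<'E'
import numpy as np, cv2
from workcell import *
def w(cam,p):
    m=camera_model(cam); return np.array(m["R"]).T@(np.array(p)-np.array(m["t"]))
E
python3 - <<'E'
from h import *
ims=[]
for c in ["side","top"]:
    im=grab_frame(c); ims.append(im)
    for n in ["cash_box","cash_bolt_grip","cash_locked","key_bolt_grip"]:
        for d in landmark_of(n,c)[:4]: print(c,n,round(d["score"],2),w(c,d["xyz"]).round(3))
    cv2.imwrite(f"pics/{c}1.png",im)
s=state();print(s["t"],s["position"],s["tcp_rot"],s["opening"],hold_point_z)
E
```

```text
side cash_box 0.76 [ 0.57  -0.173  0.003]
side cash_bolt_grip 0.86 [ 0.385 -0.114  0.059]
side cash_bolt_grip 0.85 [ 0.549 -0.228  0.14 ]
side cash_bolt_grip 0.8 [ 0.306 -0.232  0.06 ]
side cash_locked 0.68 [ 0.565 -0.177  0.145]
side key_bolt_grip 0.63 [0.529 0.137 0.142]
top cash_box 0.58 [ 0.573 -0.172  0.002]
top cash_bolt_grip 0.96 [ 0.309 -0.237  0.061]
top cash_bolt_grip 0.69 [ 0.382 -0.11   0.063]
top cash_bolt_grip 0.59 [ 0.554 -0.227  0.141]
top cash_locked 0.66 [ 0.568 -0.177  0.14 ]
top cash_locked 0.26 [0.53  0.142 0.142]
top cash_locked 0.25 [ 0.551 -0.225  0.141]
top key_bolt_grip 0.77 [0.531 0.142 0.141]
0.5 [0.16113159 0.6038769  0.2146303 ] [ 3.14155134e+00 -1.10613302e-06  2.88079875e+00] 0.9966144334548569 0.0188
```

View pics/top1.png

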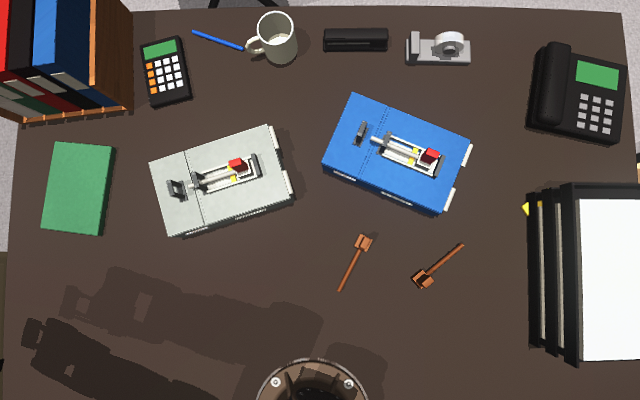

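View pics/side1.png

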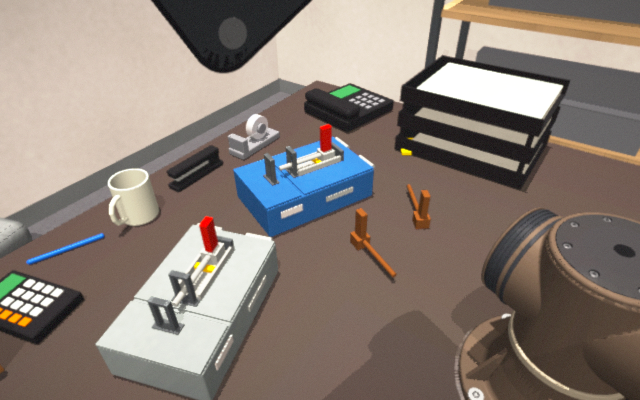

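The top view shows the blue box around (395,152) with its red grip at (430,157). The grey box is at (222,180), and two brown look-alikes lie near (350,262) and (437,265). I'll refine the box pose by fitting its outline.

```bash
cat >> h.py <<'E'
from scipy.optimize import minimize
from scipy.spatial.transform import Rotation as Ro
def proj(m,X):
    R=np.array(m["R"]);t=np.array(m["t"])
    K=np.array([[m["fx"],0,m["cx"]],[0,m["fy"],m["cy"]],[0,0,1]])
    return cv2.projectPoints(np.asarray(X,float),cv2.Rodrigues(R)[0],t,K,np.array(m["dist_coeffs"],float))[0][:,0]
# where to go: world target+yaw(tool down) -> offset, rot in present tool axes
def go(p,yaw):
    s=state(); R=Ro.from_euler("xyz",s["tcp_rot"])
    T=Ro.from_euler("xyz",[np.pi,0,yaw])
    return R.inv().apply(np.array(p)-s["position"]).round(4),(R.inv()*T).as_rotvec().round(4)
E
python3 - <<'E'
from h import *
C=np.array([[a*.085,b*.135,c] for a in(-1,1) for b in(-1,1) for c in(0,.08)])
D=[]
for c in["side","top"]:
    im=cv2.imread(f"pics/{c}1.png"); h=cv2.cvtColor(im,cv2.COLOR_BGR2HSV)
    b=cv2.inRange(h,(100,120,40),(120,255,255))
    n,l,st,ce=cv2.connectedComponentsWithStats(b)
    q=proj(camera_model(c),[[.571,-.173,.04]])[0]
    i=min([i for i in range(1,n) if st[i,4]>1000],key=lambda i:np.hypot(*(ce[i]-q)))
    pts=np.argwhere(l==i)[:,::-1].astype(np.int32); hull=cv2.convexHull(pts)
    k=np.zeros(b.shape,np.uint8); cv2.fillConvexPoly(k,hull,1); D.append((camera_model(c),k))
def cost(v):
    X=Ro.from_euler("z",v[2]).apply(C)+[v[0],v[1],0]; e=0
    for m,k in D:
        z=np.zeros(k.shape,np.uint8); cv2.fillConvexPoly(z,(cv2.convexHull(proj(m,X).astype(np.float32))*16).astype(np.int32),1,shift=4)
        e+=1-(z&k).sum()/(z|k).sum()
    return e
r=minimize(cost,[.571,-.173,-.35],method="Nelder-Mead",options=dict(initial_simplex=[[.571,-.173,-.35],[.58,-.173,-.35],[.571,-.163,-.35],[.571,-.173,-.28]]))
print(r.x,r.fun)
x,y,a=r.x
g=lambda yy:Ro.from_euler("z",a).apply([0,yy,.142])+[x,y,0]
print("grip@-62",g(-.062),"locked",g(-.003), "box-frame net grip",Ro.from_euler("z",-a).apply([.5515-x,-.2275-y,.141]))
print(go([.45,.25,.25],a+np.pi/2)); print(go([.5515,-.2275,.25],a+np.pi/2))
E
```

```text
[ 0.57404488 -0.17151367 -0.40270766] 0.07005651745375197
grip@-62 [ 0.54974641 -0.22855387  0.142     ] locked [ 0.57286915 -0.17427368  0.142     ] box-frame net grip [ 0.00120028 -0.06034319  0.141     ]
(array([-0.3703, -0.2674, -0.0354]), array([ 0.    , -0.    ,  1.7127]))
(array([-0.5915, -0.7026, -0.0354]), array([ 0.    , -0.    ,  1.7127]))
```

```bash
python3 -m pendant '[{"offset":[-0.04,-0.03,-0.01],"rot":[0,0,0.15],"jaw":1},{"offset":[-0.09,-0.06,-0.02],"rot":[0,0,0.32],"jaw":1},{"offset":[-0.14,-0.1,-0.03],"rot":[0,0,0.49],"jaw":1},{"offset":[-0.19,-0.13,-0.035],"rot":[0,0,0.66],"jaw":1},{"offset":[-0.235,-0.165,-0.035],"rot":[0,0,0.83],"jaw":1},{"offset":[-0.28,-0.2,-0.035],"rot":[0,0,1.0],"jaw":1},{"offset":[-0.325,-0.235,-0.035],"rot":[0,0,1.17],"jaw":1},{"offset":[-0.37,-0.267,-0.035],"rot":[0,0,1.34],"jaw":1},{"offset":[-0.398,-0.32,-0.035],"rot":[0,0,1.51],"jaw":1},{"offset":[-0.425,-0.375,-0.035],"rot":[0,0,1.65],"jaw":1},{"offset":[-0.453,-0.43,-0.035],"rot":[0,0,1.71],"jaw":1},{"offset":[-0.48,-0.484,-0.035],"rot":[0,0,1.71],"jaw":1}]'
python3 -c "
from h import *
s=state();print(s['t'],s['contact_force']);print(go([.550,-.2285,.25],1.168))"
```

```text
t: 2.0
position: [0.5003, 0.0104, 0.2499]
tcp_rot: [3.141, -0.0, 1.17]
contact_force: [0.2, 0.1, 0.2]
opening: 0.999
grasp_force: 0.0
2.0 [0.18839072 0.0567394  0.24653998]
(array([-2.006e-01,  1.390e-01, -1.000e-04]), array([ 0.0006, -0.0003,  0.0018]))
```

```bash
python3 -m pendant '[{"offset":[-0.05,0.035,0],"rot":[0,0,0],"jaw":1},{"offset":[-0.1,0.07,0],"rot":[0,0,0],"jaw":1},{"offset":[-0.15,0.104,0],"rot":[0,0,0],"jaw":1},{"offset":[-0.2006,0.139,0],"rot":[0,0,0],"jaw":1},{"offset":[-0.2006,0.139,0],"rot":[0,0,0],"jaw":1}]'
python3 - <<'E'
from h import *
s=state();print(s['t'],s['position'],s['tcp_rot'])
im=grab_frame("wrist");cv2.imwrite("pics/w1.png",im)
m=camera_model("wrist")
for n in ["cash_box","cash_bolt_grip","cash_locked"]:
    for d in landmark_of(n,"wrist")[:3]: print(n,round(d["score"],2),w("wrist",d["xyz"]).round(4))
# red top face centre at z=.167
h=cv2.cvtColor(im,cv2.COLOR_BGR2HSV)
x,y,a=.57404,-.1715,-.4027
R=Ro.from_euler("z",a)
P=R.apply([[-.007,-.074,.167],[.007,-.074,.167],[.007,-.05,.167],[-.007,-.05,.167],[-.023,-.085,.094],[.023,-.085,.094],[.023,.024,.094],[-.023,.024,.094],[-.085,-.135,.08],[.085,-.135,.08],[.085,.135,.08],[-.085,.135,.08]])+[x,y,0]
q=proj(m,P).astype(int)
v=im.copy()
for k in range(3): cv2.polylines(v,[q[4*k:4*k+4]],True,(0,255,0),1)
cv2.imwrite("pics/w1v.png",v)
E
```

```text
t: 2.62
position: [0.5501, -0.23, 0.2489]
tcp_rot: [-3.141, 0.0, 1.167]
contact_force: [-0.5, 0.5, 0.3]
opening: 0.998
grasp_force: 0.0
2.625 [ 0.55011286 -0.23003138  0.24888858] [-3.14141350e+00  2.46279094e-04  1.16676965e+00]
cash_box 0.84 [ 0.5721 -0.1688  0.0035]
cash_bolt_grip 0.96 [ 0.5479 -0.224   0.1416]
cash_bolt_grip 0.88 [ 0.3037 -0.2325  0.0621]
cash_bolt_grip 0.68 [ 0.3794 -0.1041  0.0616]
cash_locked 0.83 [ 0.5734 -0.1692  0.1452]
```

View pics/w1v.png

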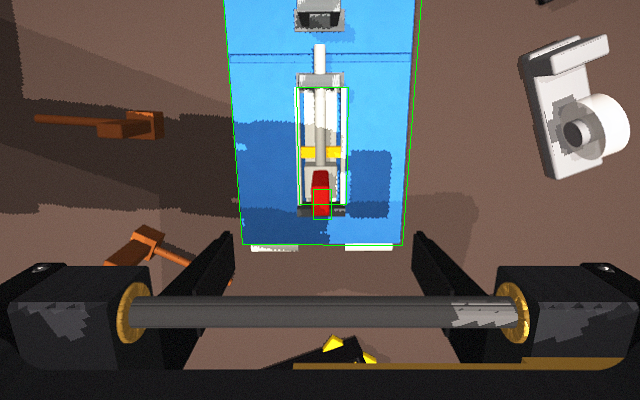

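The projected outline matches the box and the track. The red grip's top is at about (321,203), where the model puts it. I'll descend and grip it.

```bash
python3 -m pendant '[{"offset":[0.001,-0.001,0.03],"rot":[0,0,0],"jaw":0},{"offset":[0.001,-0.001,0.065],"rot":[0,0,0],"jaw":0},{"offset":[0.001,-0.001,0.1],"rot":[0,0,0],"jaw":0},{"offset":[0.001,-0.001,0.126],"rot":[0,0,0],"jaw":0},{"offset":[0.001,-0.001,0.126],"rot":[0,0,0],"jaw":-0.3},{"offset":[0.001,-0.001,0.126],"rot":[0,0,0],"jaw":-1},{"offset":[0.001,-0.001,0.126],"rot":[0,0,0],"jaw":-1},{"offset":[0.001,-0.001,0.126],"rot":[0,0,0],"jaw":-1},{"offset":[0.001,-0.001,0.126],"rot":[0,0,0],"jaw":-1},{"offset":[0.001,-0.001,0.126],"rot":[0,0,0],"jaw":-1}]' 30
```

```text
t: 4.08
position: [0.5496, -0.2252, 0.1241]
tcp_rot: [3.141, -0.0, 1.171]
contact_force: [-0.3, -0.1, 5.7]
opening: 0.147
grasp_force: 30.0
```

```bash
python3 -m pendant '[{"offset":[0,0,-0.006],"rot":[0,0,0],"jaw":-1},{"offset":[0,0,-0.012],"rot":[0,0,0],"jaw":-1},{"offset":[0,0,-0.017],"rot":[0,0,0],"jaw":-1},{"offset":[0,0,-0.017],"rot":[0,0,0],"jaw":-1}]'
python3 - <<'E'
from h import *
s=state();print(s['t'],s['position'],s['contact_force'],s['ft_torque'])
im=grab_frame("wrist");cv2.imwrite("pics/w2.png",im)
c=grab_frame("side")
q=proj(camera_model("side"),[[.56,-.2,.12]])[0].astype(int)
cv2.imwrite("pics/s2.png",np.vstack([im[:300],cv2.resize(c[q[1]-60:q[1]+60,q[0]-128:q[0]+128],(640,300))]))
E
```

```text
t: 4.58
position: [0.5496, -0.2252, 0.141]
tcp_rot: [3.141, -0.0, 1.171]
contact_force: [-0.2, -0.5, -1.7]
opening: 0.148
grasp_force: 30.0
4.575 [ 0.549633   -0.22516638  0.14104079] [-0.19588985 -0.45498935 -1.70081249] [-0.15000484  0.12386071 -0.00150331]
```

View pics/s2.png

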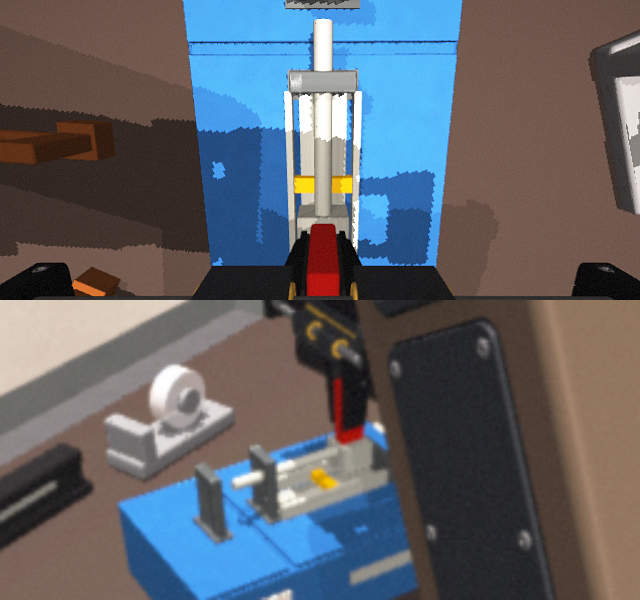

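The bolt is lifted level, with its rod through the guide loop (rod and track both at column 323). I'll slide it towards the keeper.

```bash
python3 -m pendant '[{"offset":[0.01,0,0],"rot":[0,0,0],"jaw":-1},{"offset":[0.02,0,0],"rot":[0,0,0],"jaw":-1},{"offset":[0.03,0,0],"rot":[0,0,0],"jaw":-1},{"offset":[0.04,0,0],"rot":[0,0,0],"jaw":-1},{"offset":[0.048,0,0],"rot":[0,0,0],"jaw":-1},{"offset":[0.056,0,0],"rot":[0,0,0],"jaw":-1},{"offset":[0.056,0,0],"rot":[0,0,0],"jaw":-1}]'
python3 - <<'E'
from h import *
s=state();print(s['t'],s['position'],s['contact_force'],s['ft_torque'])
im=grab_frame("wrist")
for d in landmark_of("cash_bolt_grip","wrist")[:1]: print(d["score"],w("wrist",d["xyz"]).round(4))
for d in landmark_of("cash_locked","wrist")[:1]: print(d["score"],w("wrist",d["xyz"]).round(4))
cv2.imwrite("pics/w3.png",im)
E
```

```text
t: 5.55
position: [0.5715, -0.173, 0.1406]
tcp_rot: [3.142, -0.0, 1.171]
contact_force: [-0.1, -0.0, -1.5]
opening: 0.145
grasp_force: 30.0
5.55 [ 0.57148675 -0.17300596  0.1406114 ] [-0.05504385 -0.03844282 -1.51046748] [-0.15104219  0.10613776 -0.01239125]
0.86 [ 0.3815 -0.1048  0.0592]
```

View pics/w3.png

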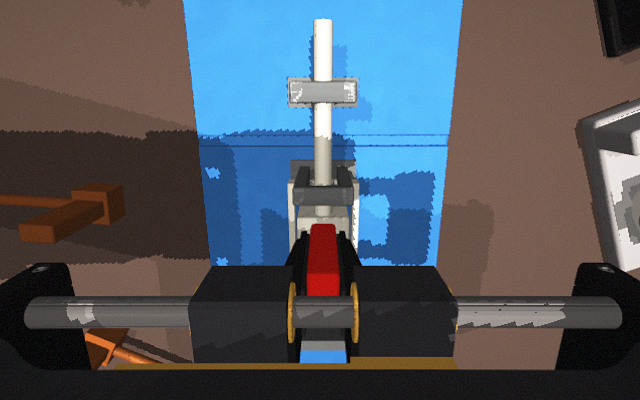

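The rod now passes through both loops, with its tip at (323,20) beyond the keeper at (323,92). I'll lower it.

```bash
python3 -m pendant '[{"offset":[0,0,0.005],"rot":[0,0,0],"jaw":-1},{"offset":[0,0,0.01],"rot":[0,0,0],"jaw":-1},{"offset":[0,0,0.014],"rot":[0,0,0],"jaw":-1},{"offset":[0,0,0.0165],"rot":[0,0,0],"jaw":-1},{"offset":[0,0,0.0165],"rot":[0,0,0],"jaw":-1}]'
```

```text
t: 6.32
position: [0.5713, -0.1735, 0.1241]
tcp_rot: [3.142, -0.0, 1.171]
contact_force: [-0.5, 0.1, -0.2]
opening: 0.142
grasp_force: 30.0
```

```bash
python3 -m pendant '[{"offset":[0,0,0],"rot":[0,0,0],"jaw":-0.3},{"offset":[0,0,0],"rot":[0,0,0],"jaw":0},{"offset":[0,0,0],"rot":[0,0,0],"jaw":0},{"offset":[0,0,-0.03],"rot":[0,0,0],"jaw":0},{"offset":[0,0,-0.08],"rot":[0,0,0],"jaw":0},{"offset":[0,0,-0.13],"rot":[0,0,0],"jaw":0},{"offset":[-0.05,0,-0.15],"rot":[0,0,0],"jaw":0},{"offset":[-0.06,0,-0.15],"rot":[0,0,0],"jaw":0},{"offset":[-0.06,0,-0.15],"rot":[0,0,0],"jaw":0}]'
python3 - <<'E'
from h import *
s=state();print(s['t'],s['position'],s['contact_force'])
im=grab_frame("wrist")
R=Ro.from_euler("z",.4027)
for c in["wrist","side"]:
    if c=="side": g=grab_frame(c)
    for n in["cash_bolt_grip","cash_locked","key_bolt_grip"]:
        for d in landmark_of(n,c)[:3]:
            p=w(c,d["xyz"]); print(c,n,round(d["score"],2),p.round(4),"box",R.apply(p-[.574,-.1715,0]).round(4))
q=proj(camera_model("side"),[[.58,-.15,.12]])[0].astype(int)
m=camera_model("wrist")
P=R.inv().apply([[-.007,-.015,.167],[.007,-.015,.167],[.007,.009,.167],[-.007,.009,.167]])+[.574,-.1715,0]
cv2.polylines(im,[proj(m,P).astype(int)],True,(0,255,0),1)
cv2.imwrite("pics/s4.png",np.vstack([im[:300],cv2.resize(g[q[1]-60:q[1]+60,q[0]-128:q[0]+128],(640,300))]))
E
```

```text
t: 7.45
position: [0.5476, -0.229, 0.2734]
tcp_rot: [-3.141, -0.0, 1.169]
contact_force: [-0.8, -0.4, -0.2]
opening: 0.502
grasp_force: 0.0
7.45 [ 0.5475584  -0.22895331  0.27341344] [-0.84229577 -0.44274283 -0.15799535]
wrist cash_bolt_grip 0.98 [ 0.3802 -0.1067  0.061 ] box [-0.2037 -0.0163  0.061 ]
wrist cash_bolt_grip 0.67 [ 0.3031 -0.2327  0.0631] box [-0.2252 -0.1624  0.0631]
wrist cash_bolt_grip 0.62 [ 0.5711 -0.1737  0.1397] box [-0.0018 -0.0031  0.1397]
wrist key_bolt_grip 0.67 [ 0.573  -0.1754  0.1379] box [ 0.0006 -0.0039  0.1379]
side cash_bolt_grip 0.91 [ 0.3865 -0.1105  0.0647] box [-0.1964 -0.0174  0.0647]
side cash_bolt_grip 0.82 [ 0.5692 -0.1752  0.1406] box [-0.0029 -0.0053  0.1406]
side cash_locked 0.96 [ 0.565  -0.1764  0.1457] box [-0.0064 -0.0081  0.1457]
side key_bolt_grip 0.71 [0.5257 0.137  0.1428] box [-0.1653  0.2649  0.1428]
```

View pics/s4.png

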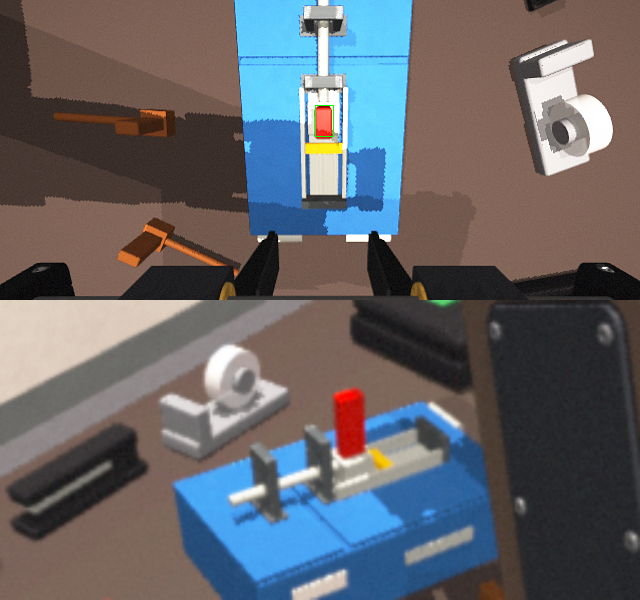

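The bolt lies flat in the locked bay beyond the bump, with its grip at about (323,122) inside the predicted outline. Its rod goes through both loops, the gripper is clear, and the grey bolt hasn't been touched.

```bash
python3 -c "
from workcell import *
print(sign_off())"
```

```text
the job is handed in; nothing more can be done
None
```

The blue cash box's bolt was lifted over the bump and now lies flat in the locked bay with its rod through the keeper. The grey key box's bolt was not touched, and the job is handed in; no verdict was returned.

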